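# Click the tube case shut

## Task

One of the two slide-lid cases on the bench holds sample tubes. Slide its cover fully home along its rails until the tab at the cover's end clicks down behind the ledge, then let go. Leave the empty case as it is, with its cover open.

Things in the scene. Friction and masses are not known exactly. Their poses are not given: they have to be found in the camera images.
- tube_rib (a point): Centre of the grip rib on the grey cover of the grey case (136x76x35 mm, fixed) that holds three tubes, caps showing. The rib stands across the cover near the end that sticks out: 10 mm thick along the slide, 40 wide, 18 tall (31.5 to 49.5 mm over the bench; this point 40.5). Pinch it across the 10 mm or push it from behind. x: level, the way the cover slides to close; y: along the rib; z: up.
- tube_cover (a joint): How far that cover is still open, m: 0 home against its stop, 0.065 fully open, starts 0.045 to 0.06. Friction about 1 N; from about 0.017 the tab rides up the ledge, taking up to 10 N; at about 0.005 it snaps down behind and holds. Cover: 108x64x3 mm, top 31.5 mm over the bench; the rail lips beside it are 60 mm apart, tops at 35 mm.
- tube_tab (a joint): Lift angle, rad, of the springy tab (20 mm wide, 24 mm long) at the leading end of that cover: 0 relaxed, about 0.13 while its nose rides over the ledge, 0 again once it has clicked down behind it.
- empty_rib (a point): Centre of the grip rib on the cover of the other case, the same in size and axes but empty (bare black insert in its opening). To be left open as found.

How it is judged:
At the end, for the whole second after the job is handed in: The cover of the case with the tubes is home (less than 6 mm open) with its tab relaxed behind the ledge (lifted less than 0.06 rad) (value of joint tube_cover below 0.006 m and value of joint tube_tab below 0.06 rad); the robot touches nothing.
It fails at once if the cover of the empty case is moved by more than 12 mm (distance of empty_rib from where it was at the start of the episode above 0.012 m).
It also fails if it takes over 32 s, if anything falls off the work surface, if the arm or the gripper's body presses on something with over 40 N, if the wrist force passes 120 N, or if a joint passes its speed limit or range.

## Robot

A 6-joint arm with a two-finger parallel gripper is mounted at the origin on a cart in front of the work surface, level with it; the furniture and walls round the work are solid. World frame = base frame: x ahead of the robot, y to its left, z up, the work surface at z = 0. Lengths are in m, angles in rad, forces in N, time in s.
With the tool pointing down it reaches from about 0.275 to 0.775 m from the base axis. Payload 14.6 kg.
Tool frame: the origin (TCP) lies on the centre line of the jaws, within the pads' length; the fingertips stand ahead of it and the grasp point (between the pads) lies 5 mm behind it (bot.tips_ahead is the z of the fingertips in the tool frame, in m); z points along the fingers, y is the line along which they close (so a half turn about z gives the same grasp; the last joint's range is limited). The gripper opens to 85 mm and grips with 20 to 120 N. Pads are 22 mm wide; open, the fingers measure 114 mm over their backs; the gripper's body (76 mm by 85 mm) begins 54 mm behind the grasp point. The pads swing forward as they close: fully open they stand 13 mm farther back than shut.
Start: joints at [-1.413, 0.263, -0.048, 1.259, 0, 1.415], TCP at [0.162, -0.5, 0.245] pointing down, gripper open.
Joint ranges: [-2.65, 2.65], [-0.89, 1.7], [-1.18, 1.37], [-2.13, 2.11], [-1.35, 1.29], [-3.14, 3.14]. Speed limits (rad/s): [1.89, 1.89, 2.57, 2.79, 3.14, 3.14].

## Interface

Orientations are given as a rotation vector (axis times angle).
In Python, from bench import bot gives the robot as it stands. The module is installed in compiled form; this text tells all that it offers.
- The arm moves only by the tool servo_tool, never from a script. Its argument "rows" is a list of rows, each a list of 3 entries, a list of its own where there are three numbers: the closure in counts, from 0 (fully open) to 255 (shut), then the shift along the world's x, y, z normalised to -1 to 1, where 1 is 0.08 m, then the turn about the world's z normalised to -1 to 1, where 1 is 45 degrees. A call has 1 to 20 rows; each row is the pose to reach, as a shift and turn from the pose commanded when the call began; what a row does not reach only later rows make up. A row lasts 1/12 s, in which the tool goes at most 41.7 mm and 7.16 degrees, less where a joint would pass 70% of its speed; a pose out of reach is approached as far as the arm can. A call with a number of a shift or a turn outside -1 to 1 is refused whole. A call with a gripper value outside its range is refused whole. The fingers move at their own pace and stop on an object; "force" is the grip in N (left out, the last holds). Time passes only in rows, so rows that repeat a pose let the fingers close. It gives the time, the measured TCP pose, the force, the opening and the grip force at its end, in the units of the state.
- bot.state(): the state, without advancing time (a new reading comes with each control period).
- bot.camera(name): name is "side" or "top" or "wrist"; returns the picture (480x640x3 uint8, blue, green, red); there is no depth.
- bot.camera_info(name): a dict with "camera_matrix" (3x3 intrinsics, pixels), "dist_coeffs" ([k1, k2, p1, p2, k3] as OpenCV has them; the pictures are not rectified), "position" and "attitude" of the camera in the world. Camera axes: x right, y down, z forward; pixel columns grow to the right and rows downward; lengths in m; the calibration is good to about 2 mm. A picture is of the moment at which its call begins: read the wrist's pose just before it. camera_info takes no time and is no camera call; for the wrist camera it gives the pose at the moment of the call.
- bot.close_job(): hands the job in; it is judged then, once.
The state is a dict: "time_s": time; "joint_pos": joint angles; "qd": joint speeds; "effort": joint torques, N m; "eef_pos": TCP position; "orientation": TCP orientation; "wrist_force": force on the tool from outside, world axes, zero at the start; "moment": the same for the moment, N m; "finger_gap": finger opening in m; "grip_force": force on a finger pad.
Only numpy, scipy, OpenCV 4.12 (cv2) and the standard library are available. Lean on these libraries where they do the work, as an engineer would, in place of code of your own. Each camera call takes 0.05 s, during which the arm holds its last target. There are 200 camera calls.

## Working session

There is one attempt and no reset: what is moved stays moved. The work goes in short steps, Python scripts to look and compute and a tool call to move; the robot and the scene stay as the last step left them, time stands still between calls to the robot, and variables do not carry over. Pictures are saved under pics/ and viewed, at most 10 in all, crops included, and the job is handed in when it is done.

Besides the shell and the picture viewer there is one more tool, called after "Emit:" by a JSON object that holds its "method" and its "body". servo_tool: Moves the arm, as the interface text tells. Its arguments: {"type":"object","properties":{"rows":{"type":"array","items":{"type":"array"}},"force":{"type":"number"}},"required":["rows"]}

```bash
mkdir -p pics
python3 - <<'E'
from bench import bot
import cv2
s=bot.state();print(s['eef_pos'],s['orientation'],bot.tips_ahead)
for n in("top","side"):
    cv2.imwrite(f"pics/{n}0.png",bot.camera(n)); i=bot.camera_info(n);print(i)
E
```

```text
[ 0.16150095 -0.49930754  0.24483271] [-3.10226310e+00 -4.89199362e-01 -6.68349809e-06] 0.014
{'camera_matrix': array([[456.0048309 ,   0.        , 316.91131127],
       [  0.        , 456.0048309 , 236.29281294],
       [  0.        ,   0.        ,   1.        ]]), 'dist_coeffs': array([0.0339799, 0.       , 0.       , 0.       , 0.       ]), 'position': array([0.41757356, 0.21346443, 0.91429063]), 'attitude': array([-2.17128321,  2.13370862, -0.14999351])}
{'camera_matrix': array([[490.72902851,   0.        , 319.957378  ],
       [  0.        , 490.72902851, 249.01441965],
       [  0.        ,   0.        ,   1.        ]]), 'dist_coeffs': array([-0.11503203,  0.        ,  0.        ,  0.        ,  0.        ]), 'position': array([0.23963942, 0.77044575, 0.58932927]), 'attitude': array([-0.64970592,  2.61805796, -1.197101  ])}
```

View pics/top0.png

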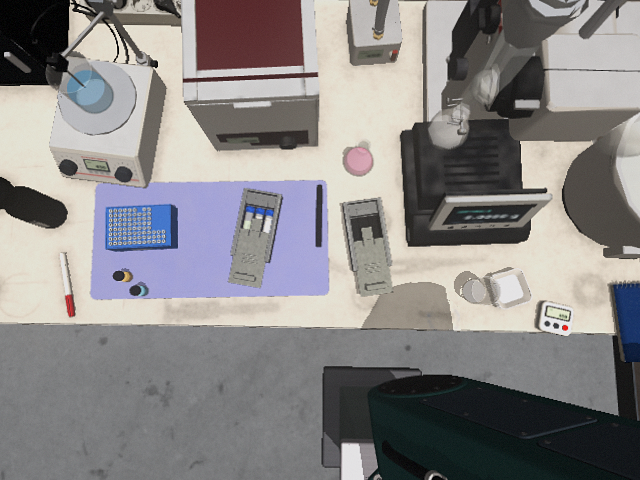

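View pics/side0.png

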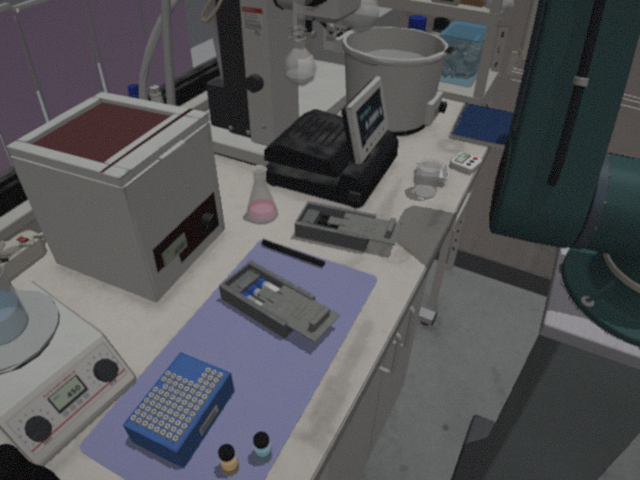

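The tubes (blue and white) are in the case on the mat, at about (255,235) in the top view and (275,300) in the side view. The case at (367,245) is empty. I'll zoom in on the tube case.

Run:
```python
import cv2,numpy as np
a=cv2.imread("pics/top0.png")[180:300,215:315];b=cv2.imread("pics/side0.png")[250:350,210:350]
a=cv2.resize(a,None,fx=5,fy=5,interpolation=2)  # 500x600
cv2.imwrite("pics/ca.png",a)
cv2.imwrite("pics/cb.png",cv2.resize(b,None,fx=5,fy=5,interpolation=2))
```

```text
(no output)
```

View pics/ca.png

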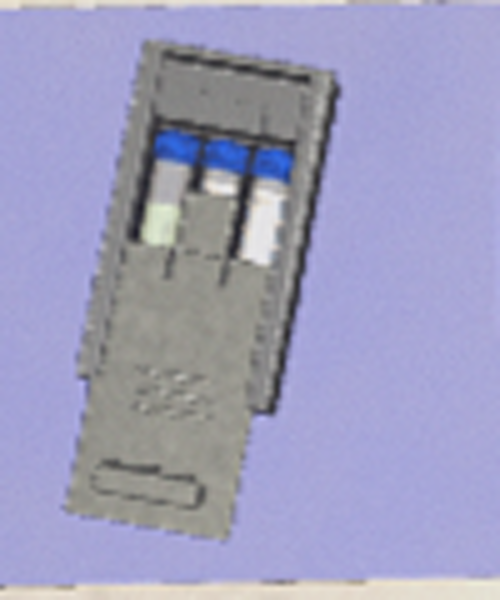

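View pics/cb.png

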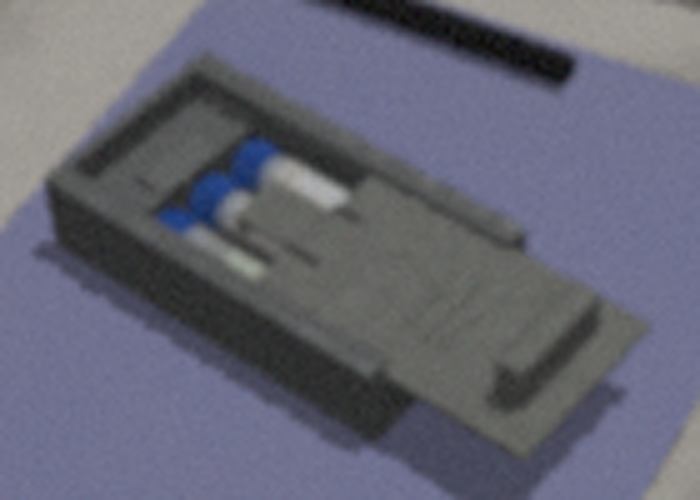

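The top crop shows three tubes with blue caps. Case-top corners are at (145,40), (335,72), (270,412) and (80,377). The cover's rear corners are at (68,512) and (228,540), with the rib centred near (148,487). In the side crop, the rib top runs from (503,362) to (592,298).

```bash
cat > h.py <<'E'
import cv2,numpy as np
from bench import bot
def ray(n,uv,z):
    i=bot.camera_info(n);R=cv2.Rodrigues(i['attitude'])[0]
    p=cv2.undistortPoints(np.array(uv,float).reshape(-1,1,2),i['camera_matrix'],i['dist_coeffs'])[:,0]
    d=np.c_[p,np.ones(len(p))]@R.T;c=i['position']
    return (c+d*((z-c[2])/d[:,2])[:,None])[:,:2]
E
python3 - <<'E'
from h import *
np.set_printoptions(precision=4,suppress=True)
f=lambda l,o:(np.array(l)+.5)/5-.5+o
T=lambda l,z:ray("top",f(l,(215,180)),z)
S=lambda l,z:ray("side",f(l,(210,250)),z)
c=T([(145,40),(335,72),(270,412),(80,377)],.035);print("case",c,c.mean(0))
print([np.linalg.norm(c[i]-c[i-1]) for i in range(4)])
for a,b in((3,0),(2,1)):
    d=c[a]-c[b];d=-d;print(np.degrees(np.arctan2(d[1],d[0])))
for a,b in((0,1),(3,2)):
    d=c[a]-c[b];print(np.degrees(np.arctan2(d[1],d[0]))-90)
r=T([(68,512),(228,540)],.0315);print("cover rear",r,r.mean(0))
print("rib",T([(148,487)],.043))
s=S([(503,362),(592,298)],.0495);print("side ribtop front",s)
s=S([(200,55),(50,180),(375,370),(523,238)],.035);print("side case",s,s.mean(0))
s=S([(525,455),(648,328)],.0315);print("side cover rear",s,s.mean(0))
print(bot.state()['joint_pos'])
E
```

```text
case [[0.6321 0.3577]
 [0.6206 0.2826]
 [0.4861 0.3039]
 [0.4984 0.3776]] [0.5593 0.3305]
[np.float64(0.13517901430338086), np.float64(0.07603179512382581), np.float64(0.13621823037871203), np.float64(0.07471505437915085)]
-8.465505254442569
-9.023962519116601
-8.672619823393632
-9.468289067528133
cover rear [[0.4465 0.3806]
 [0.4368 0.3188]] [0.4417 0.3497]
rib [[0.4561 0.3485]]
side ribtop front [[0.4618 0.3658]
 [0.4504 0.3318]]
side case [[0.6214 0.2849]
 [0.6306 0.3569]
 [0.4994 0.3754]
 [0.4862 0.3079]] [0.5594 0.3313]
side cover rear [[0.447  0.38  ]
 [0.4371 0.32  ]] [0.4421 0.35  ]
[-1.4133  0.2635 -0.0489  1.2594 -0.      1.4155]
```

Emit:
{"method": "servo_tool", "body": {"rows": [[255,[0.5,1,0],-0.2],[255,[0.5,1,0],-0.4],[255,[0.5,1,0],-0.6]], "force": 30}}

```text
time_s: 0.35
eef_pos: [0.2028, -0.4149, 0.2452]
orientation: [-3.138, 0.105, -0.0]
wrist_force: [-0.2, -1.2, 1.8]
finger_gap: 0.0513
grip_force: 0.0
```

Emit:
{"method": "servo_tool", "body": {"rows": [[255,[0.5,1,0],0],[255,[0.5,1,0],0],[255,[0.5,1,0],0]]}}

```text
time_s: 0.6
eef_pos: [0.2426, -0.3348, 0.2453]
orientation: [-3.138, 0.094, -0.0]
wrist_force: [-0.2, -1.0, 0.2]
finger_gap: 0.0124
grip_force: 0.0
```

Emit:
{"method": "servo_tool", "body": {"rows": [[255,[0.5,1,0],0],[255,[0.5,1,0],0],[255,[0.5,1,0],0]]}}

```text
time_s: 0.85
eef_pos: [0.2825, -0.2549, 0.2453]
orientation: [-3.139, 0.093, -0.0]
wrist_force: [0.5, -1.4, 1.2]
finger_gap: 0.0003
grip_force: 0.0
```

Emit:
{"method": "servo_tool", "body": {"rows": [[255,[0.5,1,0],0],[255,[0.5,1,0],0],[255,[0.5,1,0],0]]}}

```text
time_s: 1.1
eef_pos: [0.3226, -0.1751, 0.2453]
orientation: [-3.139, 0.091, -0.0]
wrist_force: [0.5, -0.7, -0.6]
finger_gap: -0.0
grip_force: 0.0
```

Emit:
{"method": "servo_tool", "body": {"rows": [[255,[0.5,1,0],-0.125],[255,[0.5,1,0],-0.125],[255,[0.5,1,0],-0.125]]}}

```text
time_s: 1.35
eef_pos: [0.3624, -0.0965, 0.2452]
orientation: [-3.131, 0.25, -0.0]
wrist_force: [0.8, -0.9, 0.2]
finger_gap: -0.0
grip_force: 0.0
```

Emit:
{"method": "servo_tool", "body": {"rows": [[255,[0.1,1,0],0],[255,[0.1,1,0],0],[255,[0.1,1,0],0]]}}

```text
time_s: 1.6
eef_pos: [0.3693, -0.0144, 0.2452]
orientation: [-3.131, 0.242, 0.001]
wrist_force: [0.5, -0.4, 0.1]
finger_gap: -0.0
grip_force: 0.0
```

Emit:
{"method": "servo_tool", "body": {"rows": [[255,[0.1,1,0],0],[255,[0.1,1,0],0],[255,[0.1,1,0],0]]}}

```text
time_s: 1.85
eef_pos: [0.374, 0.0378, 0.2452]
orientation: [-3.115, 0.202, -0.001]
wrist_force: [0.4, -0.5, 0.2]
finger_gap: 0.0
grip_force: 0.0
```

Emit:
{"method": "servo_tool", "body": {"rows": [[255,[0.1,1,0],0],[255,[0.1,1,0],0],[255,[0.1,1,0],0]]}}

```text
time_s: 2.1
eef_pos: [0.3767, 0.0586, 0.2452]
orientation: [-3.09, 0.146, -0.002]
wrist_force: [0.2, -0.3, 0.2]
finger_gap: 0.0003
grip_force: 0.0
```

Emit:
{"method": "servo_tool", "body": {"rows": [[255,[0.2,1,0],0],[255,[0.2,1,0],0],[255,[0.2,1,0],0]]}}

```text
time_s: 2.35
eef_pos: [0.3894, 0.0814, 0.2452]
orientation: [-3.064, 0.08, -0.001]
wrist_force: [0.3, -0.3, 0.3]
finger_gap: 0.0001
grip_force: 0.0
```

Emit:
{"method": "servo_tool", "body": {"rows": [[255,[0.2,1,0],0],[255,[0.2,1,0],0],[255,[0.2,1,0],0]]}}

```text
time_s: 2.6
eef_pos: [0.4041, 0.1062, 0.2452]
orientation: [-3.036, 0.013, 0.002]
wrist_force: [-0.4, 0.3, 0.6]
finger_gap: 0.0001
grip_force: 0.0
```

Run:
```python
from h import *
s=bot.state();print(s['joint_pos'],s['eef_pos'],s['orientation'])
print(cv2.Rodrigues(s['orientation'])[0].round(3))
```

```text
[-0.00918312  0.06997212 -0.29670288  1.20630722  0.10582287  3.14056152] [0.40405427 0.10617136 0.24518406] [-3.03573310e+00  1.25494309e-02  2.49679011e-03]
[[ 1.    -0.008 -0.001]
 [-0.008 -0.994  0.106]
 [-0.002 -0.106 -0.994]]
```

Emit:
{"method": "servo_tool", "body": {"rows": [[255,[0,0.2,0],1],[255,[0,0.4,0],1],[255,[0,0.6,0],1],[255,[0,0.8,0],1],[255,[0,1,0],1],[255,[0,1,0],1],[255,[0,1,0],1]]}}

```text
time_s: 3.18
eef_pos: [0.4035, 0.1863, 0.2451]
orientation: [-2.813, -1.165, 0.066]
wrist_force: [0.1, -0.4, -0.4]
finger_gap: 0.0002
grip_force: 0.0
```

Emit:
{"method": "servo_tool", "body": {"rows": [[255,[0,0,0],1],[255,[0,0,0],1],[255,[0,0,0],1],[255,[0,0,0],1],[255,[0,0,0],1],[255,[0,0,0],1],[255,[0,0,0],1]]}}

```text
time_s: 3.77
eef_pos: [0.4036, 0.1856, 0.2452]
orientation: [-2.17, -2.166, 0.118]
wrist_force: [0.7, 0.1, 0.5]
finger_gap: -0.0003
grip_force: 0.0
```

Emit:
{"method": "servo_tool", "body": {"rows": [[255,[0,0.2,0],1],[255,[0,0.4,0],1],[255,[0,0.6,0],1],[255,[0,0.8,0],1],[255,[0,1,0],1],[255,[0,1,0],1],[255,[0,1,0],1]]}}

```text
time_s: 4.35
eef_pos: [0.4035, 0.2664, 0.2451]
orientation: [-1.186, -2.863, 0.154]
wrist_force: [0.3, -0.4, 1.1]
finger_gap: -0.0003
grip_force: 0.0
```

Emit:
{"method": "servo_tool", "body": {"rows": [[255,[0,0.2,0],0.8],[255,[0,0.4,0],0.8],[255,[0,0.6,0],0.8],[255,[0.1,0.8,0],0.8],[255,[0.2,1,0],0.8],[255,[0.2,1,0],0.8],[255,[0.2,1,0],0.8]]}}

```text
time_s: 4.93
eef_pos: [0.4196, 0.346, 0.2449]
orientation: [-0.261, -3.119, 0.167]
wrist_force: [0.1, 0.6, 0.2]
finger_gap: -0.0002
grip_force: 0.0
```

Run:
```python
from h import *
s=bot.state();print(s['joint_pos'],s['eef_pos'],s['orientation'])
print(cv2.Rodrigues(s['orientation'])[0].round(3))
```

```text
[ 0.57979202  0.35157046  0.07624856  1.36692086 -0.07967687  0.74951414] [0.4195813  0.34600323 0.24492292] [-0.26085749 -3.11915941  0.16719956]
[[-0.986  0.165 -0.016]
 [ 0.166  0.98  -0.106]
 [-0.002 -0.107 -0.994]]
```

Emit:
{"method": "servo_tool", "body": {"rows": [[255,[0,0.11,-0.5],0],[255,[0,0.11,-1],0],[255,[0,0.11,-1],0]]}}

```text
time_s: 5.18
eef_pos: [0.4166, 0.3523, 0.1595]
orientation: [-0.263, -3.111, 0.175]
wrist_force: [-0.4, 0.1, -0.5]
finger_gap: 0.0002
grip_force: 0.0
```

Emit:
{"method": "servo_tool", "body": {"rows": [[255,[0,0,-0.5],0],[255,[0,0,-1],0],[255,[0,0,-1],0]]}}

```text
time_s: 5.43
eef_pos: [0.4174, 0.3526, 0.0817]
orientation: [-0.262, -3.113, 0.173]
wrist_force: [-1.0, -0.4, -1.1]
finger_gap: 0.0
grip_force: 0.0
```

Emit:
{"method": "servo_tool", "body": {"rows": [[255,[0,0,-0.15],0],[255,[0,0,-0.33],0],[255,[0,0,-0.33],0],[255,[0,0,-0.33],0]]}}

```text
time_s: 5.77
eef_pos: [0.4201, 0.3549, 0.0612]
orientation: [-0.261, -3.12, 0.165]
wrist_force: [-0.2, 0.4, 0.7]
finger_gap: -0.0002
grip_force: 0.0
```

Run:
```python
from h import *
cv2.imwrite("pics/cs1.png",cv2.resize(bot.camera("side")[230:350,200:360],None,fx=5,fy=5,interpolation=2))
print(bot.state()['eef_pos'])
```

```text
[0.42028425 0.35513557 0.06126363]
```

View pics/cs1.png

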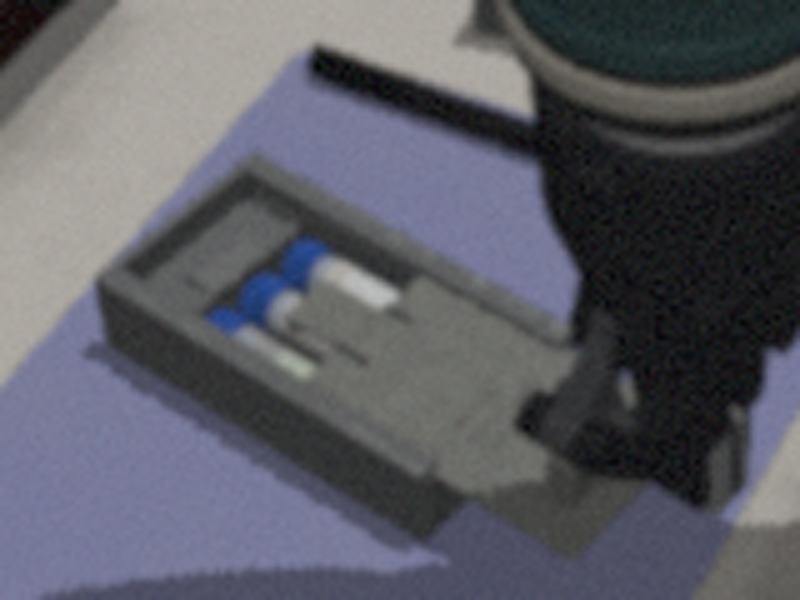

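The shut fingers are behind the rib and clear of the cover, with the tip near (690,500). The cover hasn't moved.

Emit:
{"method": "servo_tool", "body": {"rows": [[255,[0,0,-0.07],0],[255,[0.1,-0.016,-0.07],0],[255,[0.2,-0.031,-0.07],0],[255,[0.3,-0.047,-0.07],0],[255,[0.4,-0.062,-0.07],0],[255,[0.5,-0.078,-0.07],0],[255,[0.5,-0.078,-0.07],0]]}}

```text
time_s: 6.4
eef_pos: [0.4613, 0.3484, 0.0533]
orientation: [-0.261, -3.12, 0.165]
wrist_force: [-0.3, 0.2, -0.6]
finger_gap: -0.0003
grip_force: 0.0
```

Run:
```python
from h import *
cv2.imwrite("pics/cs2.png",cv2.resize(bot.camera("side")[230:350,200:360],None,fx=5,fy=5,interpolation=2))
```

```text
(no output)
```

View pics/cs2.png

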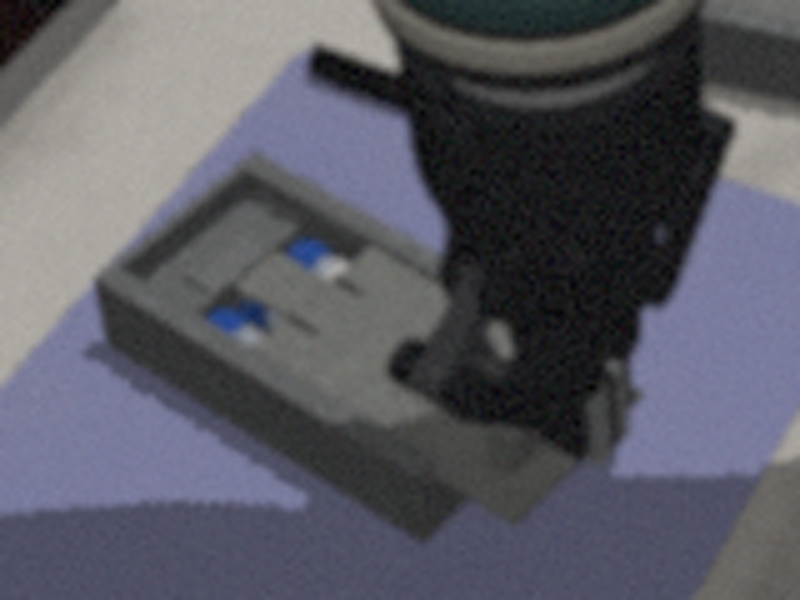

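The cover has advanced about 20 mm and only the cap ends still show. I'll keep pushing and watch the force.

Emit:
{"method": "servo_tool", "body": {"rows": [[255,[0.06,-0.009,0],0],[255,[0.12,-0.019,0],0],[255,[0.18,-0.028,0],0],[255,[0.23,-0.036,0],0],[255,[0.23,-0.036,0],0]]}}

```text
time_s: 6.87
eef_pos: [0.4782, 0.3457, 0.0532]
orientation: [-0.259, -3.119, 0.166]
wrist_force: [-0.8, -0.0, -0.3]
finger_gap: -0.0001
grip_force: 0.5
```

Emit:
{"method": "servo_tool", "body": {"rows": [[255,[0.03,-0.005,0],0],[255,[0.05,-0.008,0],0],[255,[0.05,-0.008,0],0]]}}

```text
time_s: 7.12
eef_pos: [0.4816, 0.3451, 0.0532]
orientation: [-0.259, -3.119, 0.166]
wrist_force: [-3.0, 0.2, -0.7]
finger_gap: -0.0002
grip_force: 1.9
```

Emit:
{"method": "servo_tool", "body": {"rows": [[255,[0.03,-0.005,0],0],[255,[0.05,-0.008,0],0],[255,[0.05,-0.008,0],0]]}}

```text
time_s: 7.37
eef_pos: [0.4865, 0.3445, 0.0534]
orientation: [-0.259, -3.12, 0.166]
wrist_force: [-0.7, -0.2, 0.3]
finger_gap: -0.0
grip_force: 0.0
```

Emit:
{"method": "servo_tool", "body": {"rows": [[255,[0.03,-0.005,0],0],[255,[0.05,-0.008,0],0],[255,[0.05,-0.008,0],0]]}}

```text
time_s: 7.62
eef_pos: [0.4902, 0.3439, 0.0533]
orientation: [-0.259, -3.12, 0.165]
wrist_force: [-0.1, 0.0, 0.7]
finger_gap: -0.0003
grip_force: 0.0
```

Emit:
{"method": "servo_tool", "body": {"rows": [[255,[0.03,-0.005,0],0],[255,[0.04,-0.006,0],0],[255,[0.04,-0.006,0],0]]}}

```text
time_s: 7.87
eef_pos: [0.4905, 0.3437, 0.0532]
orientation: [-0.257, -3.115, 0.165]
wrist_force: [-17.0, 3.9, 10.4]
finger_gap: 0.0001
grip_force: 9.0
```

Run:
```python
from h import *
cv2.imwrite("pics/cs3.png",cv2.resize(bot.camera("side")[230:350,200:360],None,fx=5,fy=5,interpolation=2))
print(bot.state()['wrist_force'])
```

```text
[-16.87557073   4.58546312  10.58674315]
```

View pics/cs3.png

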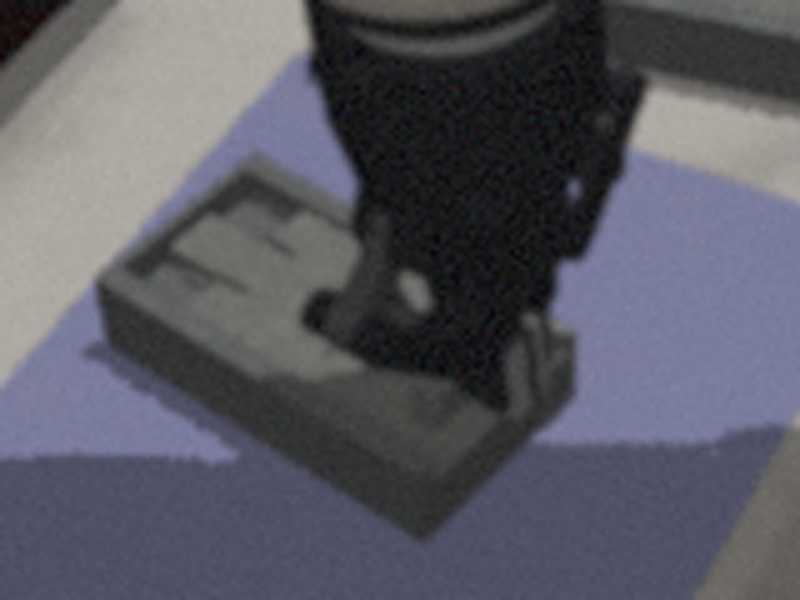

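The cover's rear is flush with the case and it resists with 17 N at the hard stop, after the force dropped off at the click. I'll back off and lift.

Emit:
{"method": "servo_tool", "body": {"rows": [[255,[-0.1,0.016,0],0],[255,[-0.2,0.031,0],0],[255,[-0.2,0.031,0.5],0],[255,[-0.2,0.031,1],0],[255,[-0.2,0.031,1],0]]}}

```text
time_s: 8.33
eef_pos: [0.4789, 0.3472, 0.14]
orientation: [0.26, 3.126, -0.159]
wrist_force: [0.9, 0.3, 1.3]
finger_gap: -0.0002
grip_force: 0.0
```

Emit:
{"method": "servo_tool", "body": {"rows": [[255,[-0.5,0,0.5],0],[255,[-1,0,1],0],[255,[-1,0,1],0],[255,[-1,0,1],0]]}}

```text
time_s: 8.67
eef_pos: [0.3949, 0.3466, 0.2178]
orientation: [-0.257, -3.124, 0.161]
wrist_force: [0.1, 0.3, 0.6]
finger_gap: 0.0
grip_force: 0.0
```

Run:
```python
from h import *
a=cv2.resize(bot.camera("top")[180:300,215:315],None,fx=4,fy=4,interpolation=2)
b=cv2.resize(bot.camera("side")[250:350,210:310],None,fx=4,fy=4,interpolation=2)
b=cv2.copyMakeBorder(b,0,80,0,0,cv2.BORDER_CONSTANT)
cv2.imwrite("pics/end.png",np.hstack([a,b]))
print(bot.state()['wrist_force'])
```

```text
[-0.19103056 -0.72703518 -0.60989099]
```

View pics/end.png

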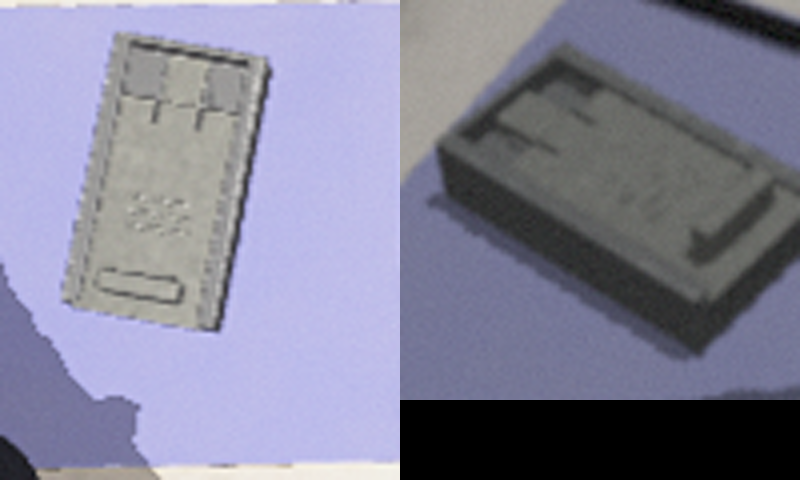

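The cover is flush and the tab reaches the front ledge at about (185,55) in the top view. The arm is clear of everything.

```bash
python3 -c "
from bench import bot
print(bot.close_job())"
```

```text
the job is handed in; nothing more can be done
None
```

I slid the tube case's cover home until the tab appeared to click (force dropped, then a 17 N hard stop), and handed the job in at about 9 s with the arm clear and the empty case never approached; no verdict was returned.

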